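Seat the bearing caps and find the heavy side of an eccentric drum

TASK

On the balancing stand, first press both bearing caps down until they are fully home. Then grip the drum's crank handle and crank the drum slowly through at least one whole turn to feel where its hidden heavy side is, and turn it so that the heavy side hangs straight down. Finish while still gripping the handle and holding the drum still there, and leave the other things on the bench where they are.

Things in the scene. Friction and masses are not known exactly. Their poses are not given: they have to be found in the camera images.
- stand: Balancing stand bolted to the bench; origin on the bench under the drum's middle; axes: z up, y level along the shaft towards the crank handle, x level across it. Dark steel base plate 180 x 160 x 12 mm; two grey bearing housings, 60 mm in x, 26 mm thick in y, tops 155 mm above the bench, centred 53 mm either side of the origin along y; their feet are 90 mm in x.
- axis (a point): Middle of the drum, on the shaft's axis, 120 mm above the bench; axes as the stand's. The steel drum between the housings is 104 mm in diameter (top 172 mm above the bench) and 70 mm long. Sealed in it, an unseen off-centre weight makes one side heavy; nothing on the outside, nor the crank's position, shows which. The crank by itself is balanced (to about 4 degrees' error).
- drum (a joint): Angle of drum and crank, rad: 0 with the handle straight above the shaft, growing as it goes from there towards the stand's +x; turns many times round both ways. Bearing drag is 0.14 N m, the same both ways and at all angles, so the drum stays where it is left. The heavy side adds to or takes from this 0.106 to 0.135 N m when level with the shaft, none when straight up or down.
- handle_grip (a point): Point to grip: on the axis of the black round crank handle, 22 mm in diameter, 80 mm long, parallel to the shaft at 40 mm radius. The point is 138 mm from the drum's middle along the stand's +y, 28 mm from the handle's free end, 56 mm from the crank arm. The handle spins freely on its spindle, so a grip keeps its own direction on the way round; ignore this point's axes.
- cap_near_handle_top (a point): Centre of the flat top of the aluminium bearing cap on the housing at the handle's side: a block 60 (across the shaft) x 26 x 22 mm on two pins. At the start it stands 3 to 8 mm proud of the housing; fully home it rests on it, its top 177 mm above the bench. It goes straight down under about 6 N and stays where it is left.
- cap_far_top (a point): The same for the other cap, on the housing away from the handle.
- cap_near_handle (a joint): How far this cap has been pressed down, m: 0 at its highest, 0.008 fully home.
- cap_far (a joint): The same for the other cap.
- bearing: Bystander: loose steel bearing ring, 42 mm wide, 12 mm high, lying on the base plate of the stand.
- pliers: Bystander: pliers with orange grips, 200 mm long, lying on the bench.
- driver: Bystander: screwdriver lying on the bench.
- terminals: Bystander: grey terminal block 70 x 120 x 65 mm.
- oil: Bystander: white oil bottle, 52 mm wide, 130 mm tall, standing.
- spanner: Bystander: spanner lying on the bench.
- spool: Bystander: cardboard spool, 70 mm wide, 50 mm high, standing.
- tin: Bystander: flat round aluminium tin, 50 mm wide, 28 mm high, standing on the bench beside the stand's base plate, on its +x side.

How it is judged (in metres and radians):
On the way, in this order (a step that is already met when the one before it is completed fails the run):
1. both bearing caps are pressed fully home (value of joint each of cap_near_handle, cap_far above 0.0065 m), for 0.2 s.
2. the gripped handle is cranked round below the shaft (z of handle_grip in the frame of axis below -0.028 m and contact force between the fingers and handle above 0.5 N), for 0.05 s.
3. and round to the top again (z of handle_grip in the frame of axis above 0.022 m and contact force between the fingers and handle above 0.5 N), for 0.05 s.
At the end, for the whole second after the job is handed in: Both caps within 1.5 mm of fully home; the drum's heavy side within 20 degrees of straight down; the fingers still gripping the crank handle (over 1 N) and the drum at rest (under 0.1 rad/s) (all of step 1 and z of slug_core in the frame of axis below -0.0282 m and contact force between the fingers and handle above 1 N and velocity of joint drum between -0.1 and 0.1 rad/s); the arm keeps its last pose, push and grip.
It fails at once if a bystander is moved more than 30 mm (distance of any of bearing, pliers, driver, terminals, oil, spanner, spool, tin from where it was at the start of the episode above 0.03 m).
It also fails if it takes over 72 s, if anything falls off the work surface, if the arm or the gripper's body presses on something with over 40 N, if the wrist force passes 120 N, or if a joint passes its speed limit or range.

ROBOT

A 7-joint arm with a two-finger parallel gripper is mounted at the origin on the work surface. World frame = base frame: x ahead of the robot, y to its left, z up, the work surface at z = 0. Lengths are in mm, angles in rad, forces in N, time in s.
With the tool pointing down it reaches from about 400 to 850 mm from the base axis. Payload 4.5 kg.
Tool frame: the origin (TCP) lies midway between the tips of the shut fingers; the grasp point (between the pads) lies 19 mm behind it; z points along the fingers, y is the line along which they close (so a half turn about z gives the same grasp; the last joint's range is limited). The gripper opens to 88 mm and grips with 3 to 60 N. Pads are 18 mm wide; open, the fingers measure 123 mm over their backs; the gripper's body (75 mm by 187 mm) begins 45 mm behind the grasp point.
Start: joints at [1.175, 0.689, -0.195, 1.565, 0.157, 0.902, -0.215], TCP at [260.461, -568.167, 238.743] pointing down, gripper open.
Joint ranges: [-3.01, 3.01], [-0.46, 2.08], [-1.47, 1.51], [0.13, 2.56], [-1, 4.14], [0.04, 2.09], [-2.66, 2.66]. Speed limits (rad/s): [2.57, 2.57, 3.14, 3.14, 3.14, 3.14, 3.14].

INTERFACE

Orientations are given as a unit quaternion [x, y, z, w].
In Python, from bench import arm gives the robot as it stands. The module is installed in compiled form; this text tells all that it offers.
- The arm moves only by the shell command python3 -m handwheel 'ROWS'. ROWS is JSON, a list of rows, each an object of numbers: "tx", "ty", "tz": the shift along the tool's x, y, z in cm; "spin": the turn about the tool's z in degrees; "gripper": the finger opening in cm, from 0 to 8.81. A call has 1 to 12 rows; each row is the pose to reach, as a shift and turn from the pose commanded when the call began, along the tool's axes at that moment; what a row does not reach only later rows make up. A row lasts 1/12 s, in which the tool goes at most 41.7 mm and 7.16 degrees, less where a joint would pass 70% of its speed; a pose out of reach is approached as far as the arm can. A call with a gripper value outside its range is refused whole. The fingers move at their own pace and stop on an object; the grip force is fixed at half the most. Time passes only in rows, so rows that repeat a pose let the fingers close. It gives the time, the measured TCP pose, the force, the opening and the grip force at its end, in the units of the state.
- arm.read_state(): the state, without advancing time (a new reading comes with each control period).
- arm.get_image(name): name is "side" or "top"; returns a dict with "color" (384x512x3 uint8, red, green, blue), "z_map" (384x512 float32, mm along the optical axis (not along the pixel's ray), 0 where there is no reading), "vfov" (degrees; the focal length in pixels is half the picture's height over the tangent of half this angle, whatever the lens; pixels are square), "cx", "cy" (the principal point, pixels), "dist_coeffs" ([k1, k2, p1, p2, k3] as OpenCV has them; the pictures are not rectified), "cam_to_world" (4x4, takes a point from camera to world coordinates). Camera axes: x right, y up, looking along -z (the intrinsics and any distortion apply to the point x, -y, -z); pixel columns grow to the right and rows downward; lengths in mm; the calibration is good to about 2 mm. A picture is of the moment at which its call begins.
- arm.finish_job(): hands the job in; it is judged then, once.
The state is a dict: "time_s": time; "joint_positions": joint angles; "joint_velocities": joint speeds; "tau": joint torques, N m; "tool_pos": TCP position; "tool_rot": TCP orientation; "wrist_force": force on the tool from outside, world axes, zero at the start; "wrist_torque": the same for the moment, N m; "grip_width": opening from 0.0 (shut) to 1.0 (fully open); "gripper_force": force on a finger pad.
Only numpy, scipy, OpenCV 4.12 (cv2) and the standard library are available. Lean on these libraries where they do the work, as an engineer would, in place of code of your own. Each camera call takes 0.05 s, during which the arm holds its last target. There are 200 camera calls.

## Working session

There is one attempt and no reset: what is moved stays moved. The work goes in short steps, Python scripts to look and compute and a shell command to move; the robot and the scene stay as the last step left them, time stands still between calls to the robot, and variables do not carry over. Pictures are saved under pics/ and viewed, at most 10 in all, crops included, and the job is handed in when it is done.

```bash
mkdir -p pics
cat > h.py <<'E'
import numpy as np, cv2
from bench import arm
def grab(n):
    d=arm.get_image(n); return d
def cloud(d):
    H,W=d["z_map"].shape; f=H/2/np.tan(np.radians(d["vfov"])/2)
    K=np.array([[f,0,d["cx"]],[0,f,d["cy"]],[0,0,1]])
    u,v=np.meshgrid(np.arange(W),np.arange(H))
    p=cv2.undistortPoints(np.stack([u,v],-1).reshape(-1,1,2).astype(float),K,np.array(d["dist_coeffs"])).reshape(H,W,2)
    z=d["z_map"]; T=np.array(d["cam_to_world"])
    P=np.stack([p[...,0]*z,-p[...,1]*z,-z],-1)@T[:3,:3].T+T[:3,3]
    P[z==0]=np.nan
    return P
def save(d,n): cv2.imwrite(f"pics/{n}.png",cv2.cvtColor(d["color"],cv2.COLOR_RGB2BGR))
E
python3 - <<'E'
from h import *
for n in("side","top"):
    d=grab(n);save(d,n+"0");P=cloud(d);np.save(n+"0.npy",P)
    print(n,np.array(d["cam_to_world"]).round(2).tolist(),d["vfov"])
s=arm.read_state();print({k:np.round(v,3).tolist() for k,v in s.items()})
E
```

```text
side [[-1.0, 0.05, -0.04, 497.92], [-0.06, -0.76, 0.64, 956.62], [0.0, 0.64, 0.77, 1255.42], [0.0, 0.0, 0.0, 1.0]] 43.8017439130648
top [[-0.02, 0.99, -0.15, 408.07], [-1.0, -0.01, 0.01, 27.24], [0.01, 0.15, 0.99, 1127.27], [0.0, 0.0, 0.0, 1.0]] 56.29240156184341
{'time_s': 0.1, 'joint_positions': [1.175, 0.69, -0.194, 1.566, 0.157, 0.902, -0.215], 'joint_velocities': [-0.001, -0.002, 0.002, -0.005, 0.002, 0.0, 0.001], 'tau': [-0.004, -52.85, -1.272, -15.384, -0.053, 0.002, 0.0], 'tool_pos': [260.174, -567.677, 237.996], 'tool_rot': [0.977, 0.213, -0.0, -0.001], 'wrist_force': [0.246, -0.004, -0.283], 'wrist_torque': [-0.015, 0.034, -0.08], 'gripper_force': 0.0, 'grip_width': 0.999}
```

View pics/side0.png

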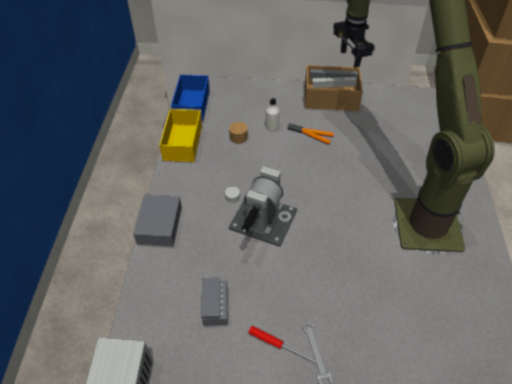

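View pics/top0.png

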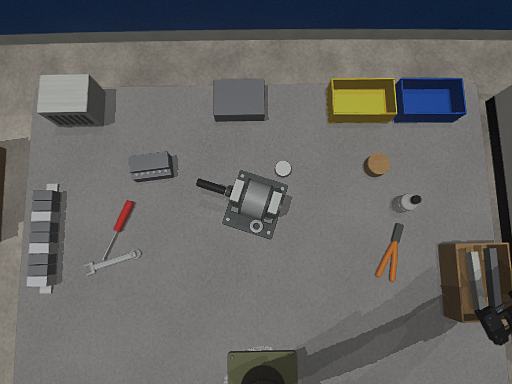

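The side view shows the stand at about (262,210), with its handle at (250,218). In the top view the drum is at (257,198), the handle runs from (198,183) to (230,191), the caps are at about (238,188) and (277,203), the tin is at (283,168) and the ring at (257,227).

Run:
```python
from h import *
from scipy.optimize import least_squares
P=np.load("top0.npy");S=np.load("side0.npy")
d=P[150:245,185:300].reshape(-1,3)
print(P[198,257],P[188,238],P[203,277],P[183,205],P[168,283],P[227,257])
# rough axis
A=[]
for Q in (P[160:240,190:300],S[160:260,220:310]):
    q=Q.reshape(-1,3);q=q[np.isfinite(q).all(1)&(q[:,2]>25)];A.append(q);print(len(q),np.percentile(q,[1,50,99],axis=0).round())
c0=P[198,257][:2]
psi=-0.26
for i,q in enumerate(A):
  for it in range(3):
    pass
# drum cylinder fit: params cx,cy,psi ; and handle
for name,q in zip("TS",A):
  def loc(p,q):
    ex=np.array([np.cos(p[2]),np.sin(p[2])]);ey=np.array([-ex[1],ex[0]])
    r=q[:,:2]-p[:2];return r@ex,r@ey,q[:,2]
  p=np.array([c0[0],c0[1],psi])
  for it in range(4):
    x,y,z=loc(p,q);m=(abs(y)<30)&(z>120)&(abs(x)<50)
    f=lambda t:(lambda l:np.hypot(l[0],l[2]-120-t[3])-52)(loc(t,q[m]))
    r=least_squares(f,[*p,0],loss="soft_l1",f_scale=2);p=np.array([*r.x[:3]])
    # y centre from cap tops
    x,y,z=loc(p,q);k=(z>174)&(abs(x)<25)&(abs(y)>36)&(abs(y)<75)
    lo,hi=y[k&(y<0)],y[k&(y>0)]
    cy=(np.median(lo)+np.median(hi))/2
    ey=np.array([-np.sin(p[2]),np.cos(p[2])]);p[:2]+=cy*ey
  print(name,p,r.x[3],m.sum(),"caps y",np.percentile(lo,[2,50,98]),np.percentile(hi,[2,50,98]),"z",np.median(z[k&(y<0)]),np.median(z[k&(y>0)]))
  h=(y>95)&(y<172)
  print("handle n",h.sum(),"x",np.percentile(x[h],[2,50,98]),"y",y[h].min(),y[h].max(),"z",np.percentile(z[h],[2,50,98]))
  print(np.degrees(p[2]))
  a=(y>70)&(y<86);print("arm x",np.percentile(x[a],[2,50,98]),"z",np.percentile(z[a],[2,50,98]))
```

```text
[540.02124895   9.91757433 168.04378849] [565.58123024  60.40540785 183.00139566] [524.14931343 -42.83000573 180.42848461] [583.1685771  150.41238399 167.50669805] [651.9080829  -75.18477486  33.10582814] [470.8586099    8.5429985    9.97898478]
2116 [[484. -91.  26.]
 [547.  20. 165.]
 [669. 167. 185.]]
1948 [[488. -85.  26.]
 [548.  56. 158.]
 [670. 174. 186.]]
  return _methods._mean(a, axis=axis, dtype=dtype,
  ret = ret.dtype.type(ret / rcount)
Traceback (most recent call last):
ValueError: Initial guess is outside of provided bounds
```

```bash
cat > fit.py <<'E'
from h import *
from scipy.optimize import least_squares
def loc(p,q):
    ex=np.array([np.cos(p[2]),np.sin(p[2])]);ey=np.array([-ex[1],ex[0]])
    r=q[:,:2]-p[:2];return r@ex,r@ey,q[:,2]
if __name__=="__main__":
  P=np.load("top0.npy");S=np.load("side0.npy")
  for name,Q in (("T",P[160:240,190:300]),("S",S[160:260,220:310])):
    q=Q.reshape(-1,3);q=q[np.isfinite(q).all(1)&(q[:,2]>25)]
    p=np.array([545,9,-.33])
    for it in range(8):
      x,y,z=loc(p,q);m=(abs(y)<32)&(z>130)&(abs(x)<48)
      f=lambda t:np.append((lambda l:np.hypot(l[0],l[2]-120-t[3])-52)(loc(t,q[m])),10*((t[:2]-p[:2])@[-np.sin(p[2]),np.cos(p[2])]))
      r=least_squares(f,[*p,0],loss="soft_l1",f_scale=2,x_scale=[1,1,.02,1]);p=r.x[:3].copy()
      x,y,z=loc(p,q);k=(z>176)&(abs(x)<28)&(abs(y)>36)&(abs(y)<75)
      lo,hi=y[k&(y<0)],y[k&(y>0)]
      cy=(np.median(lo)+np.median(hi))/2
      p[:2]+=cy*np.array([-np.sin(p[2]),np.cos(p[2])])
    x,y,z=loc(p,q);pc=lambda v:np.percentile(v,[2,50,98]).round(1)
    print(name,p.round(3),np.degrees(p[2]),r.x[3],m.sum())
    for s in(-1,1):
      kk=(s*y>36)&(s*y<75)&(z>176);print(" cap",s,"x",pc(x[kk]),"y",pc(y[kk]),"z",pc(z[kk]))
    h=(y>95)&(y<175)&(abs(x)<60);print(" handle",h.sum(),"x",pc(x[h]),"y",pc(y[h]),"z",pc(z[h]))
    for y0 in(100,120,140,155):
      hh=h&(abs(y-y0)<8);print(y0,pc(x[hh]),pc(z[hh]))
    a=(y>66)&(y<86)&(z>60);print(" arm x",pc(x[a]),"z",pc(z[a]))
E
python3 fit.py
```

```text
T [ 5.43914e+02  1.38440e+01 -3.24000e-01] -18.55892575644241 -2.725980057918075 794
 cap -1 x [-29.   -0.6  28.1] y [-65.3 -52.7 -40.3] z [178.5 182.3 185.6]
 cap 1 x [-29.3  -0.8  27.7] y [40.3 52.7 65.5] z [178.2 182.8 186.4]
 handle 209 x [-19.   -9.9   1.4] y [ 96.3 130.4 165.4] z [158.9 167.5 171.8]
100 [-18.9  -9.9   0.9] [160.5 167.8 171.8]
120 [-19.   -9.5   1.7] [159.6 167.1 171.8]
140 [-18.9 -10.    1.1] [157.8 167.5 171. ]
155 [-18.8  -9.8   1.1] [159.2 167.8 171.1]
 arm x [-20.   -8.   13.8] z [127.3 165.3 172.2]
S [ 5.48157e+02  1.78690e+01 -3.25000e-01] -18.60845289816456 -3.0384331392641974 452
 cap -1 x [-28.9  -1.1  26.8] y [-69.7 -53.1 -41.2] z [176.7 181.3 186.1]
 cap 1 x [-30.2  -1.7  27.2] y [39.1 53.1 63.5] z [177.3 182.3 187. ]
 handle 172 x [-19.1 -11.5   0.3] y [ 95.8 133.  166.7] z [154.3 166.1 171.6]
100 [-19.2 -12.6  -0.4] [155.5 166.5 171. ]
120 [-19.1 -11.5   0.3] [154.4 167.3 173.3]
140 [-19.  -11.4   2.1] [158.5 167.1 171.6]
155 [-19.2 -11.   -0.3] [152.2 165.3 171.2]
 arm x [-21.2  -9.9  19.3] z [ 72.2 131.8 173.3]
```

The two views differ by about 6 mm, so I take the mean: stand centre (546, 16), yaw -18.6°, handle near angle -0.22 rad. First I move above the far cap with the fingers shut.

```bash
cat > to.py <<'E'
# python3 to.py sx sy z : tool-axis shift (cm) to a point in stand axes (mm), and spin to align tool y with stand x
import sys
from h import *
from scipy.spatial.transform import Rotation as R
C=np.array([546,16.]);PSI=np.radians(-18.6)
ex=np.array([np.cos(PSI),np.sin(PSI)]);ey=np.array([-ex[1],ex[0]])
def rep():
    s=arm.read_state();p=np.array(s["tool_pos"]);M=R.from_quat(s["tool_rot"]).as_matrix();r=p[:2]-C
    f=np.array(s["wrist_force"])
    print("t",round(s["time_s"],2),"stand xyz",(r@ex).round(1),(r@ey).round(1),p[2].round(1),"F",(f[:2]@ex).round(2),(f[:2]@ey).round(2),f[2].round(2),"grip",round(s["grip_width"],3),round(s["gripper_force"],1))
    return s,p,M
if __name__=="__main__":
    s,p,M=rep()
    if len(sys.argv)>3:
        a=[float(v) for v in sys.argv[1:4]];t=np.append(C+a[0]*ex+a[1]*ey,a[2])
        y=M[:2,1];e=np.degrees(np.arctan2(ex[1]*y[0]-ex[0]*y[1],ex@y))
        print("shift cm",(M.T@(t-p)/10).round(2),"spin",-e.round(2),"q",np.round(s["joint_positions"],2))
E
python3 to.py 0 -53 238
```

```text
t 0.1 stand xyz -84.7 -644.4 238.0 F 0.23 0.07 -0.28 grip 0.999 0.0
shift cm [ 46.68 -37.28   0.05] spin -46.77 q [ 1.17  0.69 -0.19  1.57  0.16  0.9  -0.22]
```

```bash
python3 -m handwheel '[{"tx":23,"ty":-18.5,"spin":-23,"gripper":0},{"tx":23,"ty":-18.5,"spin":-23,"gripper":0},{"tx":46.7,"ty":-37.3,"spin":-46.8,"gripper":0},{"tx":46.7,"ty":-37.3,"spin":-46.8,"gripper":0},{"tx":46.7,"ty":-37.3,"spin":-46.8,"gripper":0},{"tx":46.7,"ty":-37.3,"spin":-46.8,"gripper":0},{"tx":46.7,"ty":-37.3,"spin":-46.8,"gripper":0},{"tx":46.7,"ty":-37.3,"spin":-46.8,"gripper":0},{"tx":46.7,"ty":-37.3,"spin":-46.8,"gripper":0},{"tx":46.7,"ty":-37.3,"spin":-46.8,"gripper":0},{"tx":46.7,"ty":-37.3,"spin":-46.8,"gripper":0},{"tx":46.7,"ty":-37.3,"spin":-46.8,"gripper":0}]'; python3 to.py 0 -53 195
```

```text
t 0.1 stand xyz -84.7 -644.4 238.0 F 0.23 0.07 -0.28 grip 0.999 0.0
shift cm [ 46.68 -37.28   4.35] spin -46.77 q [ 1.17  0.69 -0.19  1.57  0.16  0.9  -0.22]validation failed for argument at $[0]...
```

The call was refused whole, possibly because every key must be present. I'll add tz.

```bash
python3 -m handwheel '[{"tx":23,"ty":-18.5,"tz":0,"spin":-23,"gripper":0},{"tx":23,"ty":-18.5,"tz":0,"spin":-23,"gripper":0},{"tx":46.7,"ty":-37.3,"tz":0,"spin":-46.8,"gripper":0},{"tx":46.7,"ty":-37.3,"tz":0,"spin":-46.8,"gripper":0},{"tx":46.7,"ty":-37.3,"tz":0,"spin":-46.8,"gripper":0},{"tx":46.7,"ty":-37.3,"tz":0,"spin":-46.8,"gripper":0},{"tx":46.7,"ty":-37.3,"tz":0,"spin":-46.8,"gripper":0},{"tx":46.7,"ty":-37.3,"tz":0,"spin":-46.8,"gripper":0},{"tx":46.7,"ty":-37.3,"tz":0,"spin":-46.8,"gripper":0},{"tx":46.7,"ty":-37.3,"tz":0,"spin":-46.8,"gripper":0},{"tx":46.7,"ty":-37.3,"tz":0,"spin":-46.8,"gripper":0},{"tx":46.7,"ty":-37.3,"tz":0,"spin":-46.8,"gripper":0}]'; python3 to.py 0 -53 195
```

```text
time_s: 1.1
tool_pos: [485.8, -119.8, 238.6]
tool_rot: [0.812, 0.584, -0.0, -0.0]
wrist_force: [0.9, -1.1, 0.1]
grip_width: 0.121
gripper_force: 0.0
t 1.1 stand xyz -13.7 -147.9 238.6 F 1.25 -0.73 0.05 grip 0.121 0.0
shift cm [9.5  1.37 4.35] spin 0.02 q [ 0.4   0.55 -0.39  1.93  0.3   0.72 -0.49]
```

```bash
python3 -m handwheel '[{"tx":0,"ty":0,"tz":0,"spin":0,"gripper":0},{"tx":0,"ty":0,"tz":0,"spin":0,"gripper":0}]'; python3 to.py 0 -53 195
```

```text
time_s: 1.27
tool_pos: [486.6, -118.5, 238.7]
tool_rot: [0.81, 0.586, 0.001, -0.0]
wrist_force: [-0.1, -0.1, 0.4]
grip_width: 0.004
gripper_force: 0.0
t 1.27 stand xyz -13.5 -146.4 238.7 F -0.05 -0.16 0.44 grip 0.004 0.0
shift cm [9.32 1.41 4.38] spin 0.41 q [ 0.4   0.55 -0.39  1.93  0.3   0.72 -0.49]
```

```bash
python3 -m handwheel '[{"tx":4,"ty":0.6,"tz":0,"spin":0.4,"gripper":0},{"tx":8,"ty":1.2,"tz":0,"spin":0.4,"gripper":0},{"tx":9.3,"ty":1.4,"tz":1.5,"spin":0.4,"gripper":0},{"tx":9.3,"ty":1.4,"tz":3.2,"spin":0.4,"gripper":0},{"tx":9.3,"ty":1.4,"tz":4.4,"spin":0.4,"gripper":0},{"tx":9.3,"ty":1.4,"tz":4.4,"spin":0.4,"gripper":0},{"tx":9.3,"ty":1.4,"tz":4.4,"spin":0.4,"gripper":0}]'; python3 to.py 0 -53 177
python3 - <<'E'
from h import *
d=grab("side");save(d,"side1")
im=cv2.imread("pics/side1.png")[130:260,200:330];cv2.imwrite("pics/c1.png",cv2.resize(im,None,fx=4,fy=4,interpolation=2))
E
```

```text
time_s: 1.85
tool_pos: [527.5, -39.9, 194.2]
tool_rot: [0.815, 0.58, -0.001, -0.0]
wrist_force: [0.1, 0.4, 1.2]
grip_width: 0.002
gripper_force: 0.0
t 1.85 stand xyz 0.3 -58.8 194.2 F -0.07 0.35 1.23 grip 0.002 0.0
shift cm [ 0.59 -0.03  1.72] spin -0.51 q [ 0.2   0.64 -0.34  1.89  0.34  0.66 -0.68]
```

View pics/c1.png

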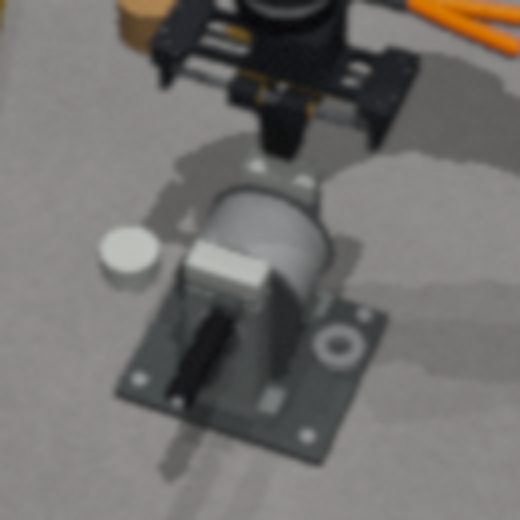

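The crop shows the shut fingers at (285,140) over the far cap, roughly central; the near cap is at (230,265). Next I press in small steps and watch the force.

```bash
python3 -m handwheel '[{"tx":0.5,"ty":0,"tz":0.3,"spin":0,"gripper":0},{"tx":0.5,"ty":0,"tz":0.6,"spin":0,"gripper":0},{"tx":0.5,"ty":0,"tz":0.9,"spin":0,"gripper":0},{"tx":0.5,"ty":0,"tz":1.1,"spin":0,"gripper":0}]'; python3 to.py
python3 -m handwheel '[{"tx":0,"ty":0,"tz":0.2,"spin":0,"gripper":0},{"tx":0,"ty":0,"tz":0.4,"spin":0,"gripper":0},{"tx":0,"ty":0,"tz":0.4,"spin":0,"gripper":0}]'; python3 to.py
python3 -m handwheel '[{"tx":0,"ty":0,"tz":0.1,"spin":0,"gripper":0},{"tx":0,"ty":0,"tz":0.2,"spin":0,"gripper":0},{"tx":0,"ty":0,"tz":0.2,"spin":0,"gripper":0}]'; python3 to.py
```

```text
time_s: 2.23
tool_pos: [530.0, -33.3, 183.6]
tool_rot: [0.814, 0.581, 0.0, 0.0]
wrist_force: [0.7, -0.3, 0.6]
grip_width: 0.004
gripper_force: 0.0
t 2.23 stand xyz 0.6 -51.8 183.6 F 0.73 -0.11 0.64 grip 0.004 0.0
time_s: 2.48
tool_pos: [530.0, -33.4, 179.8]
tool_rot: [0.814, 0.581, -0.0, 0.0]
wrist_force: [-0.5, 0.4, 0.9]
grip_width: 0.004
gripper_force: 0.5
t 2.48 stand xyz 0.6 -51.9 179.8 F -0.63 0.23 0.94 grip 0.004 0.5
time_s: 2.73
tool_pos: [530.0, -33.3, 177.9]
tool_rot: [0.814, 0.581, -0.0, 0.0]
wrist_force: [-0.6, -0.5, 4.0]
grip_width: 0.007
gripper_force: 1.8
t 2.73 stand xyz 0.6 -51.8 177.9 F -0.42 -0.69 4.0 grip 0.007 1.8
```

```bash
python3 -m handwheel '[{"tx":0,"ty":0,"tz":0.1,"spin":0,"gripper":0},{"tx":0,"ty":0,"tz":0.1,"spin":0,"gripper":0},{"tx":0,"ty":0,"tz":0.1,"spin":0,"gripper":0}]'; python3 to.py
python3 -m handwheel '[{"tx":0,"ty":0,"tz":0.1,"spin":0,"gripper":0},{"tx":0,"ty":0,"tz":0.1,"spin":0,"gripper":0},{"tx":0,"ty":0,"tz":0.1,"spin":0,"gripper":0}]'; python3 to.py
python3 -m handwheel '[{"tx":0,"ty":0,"tz":0.1,"spin":0,"gripper":0},{"tx":0,"ty":0,"tz":0.1,"spin":0,"gripper":0},{"tx":0,"ty":0,"tz":0.1,"spin":0,"gripper":0}]'; python3 to.py
```

```text
time_s: 2.98
tool_pos: [530.1, -33.3, 177.4]
tool_rot: [0.814, 0.581, 0.0, 0.0]
wrist_force: [-1.8, 0.3, 9.4]
grip_width: 0.009
gripper_force: 4.4
t 2.98 stand xyz 0.6 -51.8 177.4 F -1.85 -0.29 9.41 grip 0.009 4.4
time_s: 3.23
tool_pos: [530.1, -33.3, 177.3]
tool_rot: [0.814, 0.581, 0.0, 0.001]
wrist_force: [-4.0, -0.3, 16.8]
grip_width: 0.005
gripper_force: 8.5
t 3.23 stand xyz 0.7 -51.8 177.3 F -3.72 -1.52 16.81 grip 0.005 8.5
time_s: 3.48
tool_pos: [530.1, -33.3, 177.2]
tool_rot: [0.814, 0.581, 0.0, 0.001]
wrist_force: [-7.5, -0.6, 24.6]
grip_width: 0.003
gripper_force: 12.6
t 3.48 stand xyz 0.7 -51.8 177.2 F -6.88 -2.95 24.6 grip 0.003 12.6
```

The far cap is home: it stops at 177.2 mm under 25 N. Now the near cap.

```bash
python3 -m handwheel '[{"tx":0,"ty":0,"tz":-1.5,"spin":0,"gripper":0},{"tx":0,"ty":0,"tz":-2.5,"spin":0,"gripper":0},{"tx":4,"ty":0,"tz":-2.5,"spin":0,"gripper":0},{"tx":7.5,"ty":0,"tz":-2.5,"spin":0,"gripper":0},{"tx":10.5,"ty":0,"tz":-2.5,"spin":0,"gripper":0},{"tx":10.5,"ty":0,"tz":-2.5,"spin":0,"gripper":0},{"tx":10.5,"ty":0,"tz":-1.5,"spin":0,"gripper":0},{"tx":10.5,"ty":0,"tz":-1.2,"spin":0,"gripper":0},{"tx":10.5,"ty":0,"tz":-1,"spin":0,"gripper":0},{"tx":10.5,"ty":0,"tz":-0.8,"spin":0,"gripper":0}]'; python3 to.py 0 53 177
python3 -m handwheel '[{"tx":0,"ty":0,"tz":0.2,"spin":0,"gripper":0},{"tx":0,"ty":0,"tz":0.4,"spin":0,"gripper":0},{"tx":0,"ty":0,"tz":0.4,"spin":0,"gripper":0}]'; python3 to.py
python3 -m handwheel '[{"tx":0,"ty":0,"tz":0.1,"spin":0,"gripper":0},{"tx":0,"ty":0,"tz":0.2,"spin":0,"gripper":0},{"tx":0,"ty":0,"tz":0.2,"spin":0,"gripper":0}]'; python3 to.py
```

```text
time_s: 4.32
tool_pos: [563.1, 64.3, 182.3]
tool_rot: [0.815, 0.58, -0.001, -0.0]
wrist_force: [-3.6, -0.8, 5.5]
grip_width: 0.009
gripper_force: 2.8
t 4.32 stand xyz 0.8 51.2 182.3 F -3.18 -1.89 5.53 grip 0.009 2.8
shift cm [ 0.18 -0.08  0.53] spin -0.49 q [-0.01  0.7  -0.32  1.79  0.32  0.7  -0.84]
time_s: 4.57
tool_pos: [563.2, 64.4, 178.4]
tool_rot: [0.815, 0.58, -0.001, 0.0]
wrist_force: [-0.2, -0.5, -0.7]
grip_width: 0.003
gripper_force: 0.1
t 4.57 stand xyz 0.9 51.3 178.4 F -0.02 -0.55 -0.69 grip 0.003 0.1
time_s: 4.82
tool_pos: [563.5, 64.4, 177.4]
tool_rot: [0.814, 0.58, -0.001, 0.0]
wrist_force: [-3.6, -3.0, 9.9]
grip_width: 0.005
gripper_force: 5.1
t 4.82 stand xyz 1.1 51.5 177.4 F -2.41 -4.01 9.95 grip 0.005 5.1
```

```bash
python3 -m handwheel '[{"tx":0,"ty":0,"tz":0.1,"spin":0,"gripper":0},{"tx":0,"ty":0,"tz":0.2,"spin":0,"gripper":0},{"tx":0,"ty":0,"tz":0.2,"spin":0,"gripper":0},{"tx":0,"ty":0,"tz":0.2,"spin":0,"gripper":0}]'; python3 to.py
python3 -m handwheel '[{"tx":0,"ty":0,"tz":-2,"spin":0,"gripper":5.5},{"tx":0,"ty":0,"tz":-3,"spin":0,"gripper":5.5},{"tx":4,"ty":-0.5,"tz":-3,"spin":0,"gripper":5.5},{"tx":7,"ty":-1,"tz":-3,"spin":0,"gripper":5.5},{"tx":8.7,"ty":-1,"tz":-3,"spin":0,"gripper":5.5},{"tx":8.7,"ty":-1,"tz":-3,"spin":0,"gripper":5.5},{"tx":8.7,"ty":-1,"tz":-3,"spin":0,"gripper":5.5}]'; python3 to.py -9 139 140
python3 - <<'E'
from fit import *
for n in("top","side"):
    d=grab(n);save(d,n+"2");Q=cloud(d)
    q=(Q[160:240,190:300] if n=="top" else Q[160:260,220:310]).reshape(-1,3);q=q[np.isfinite(q).all(1)]
    x,y,z=loc([546,16,np.radians(-18.6)],q);pc=lambda v:np.percentile(v,[5,50,95]).round(1)
    for s in(-1,1):
        k=(abs(s*y-53)<10)&(abs(x)<25)&(z>165)&(z<195);print(n,"cap",s,k.sum(),pc(z[k]) if k.any() else "")
    k=(abs(x)<40)&(abs(y)<25)&(z>150)&(z<190);print("drum top",np.percentile(z[k],97))
E
python3 -c "
import cv2
im=cv2.imread('pics/side2.png')[130:260,200:330];cv2.imwrite('pics/c2.png',cv2.resize(im,None,fx=4,fy=4,interpolation=2))"
```

```text
time_s: 5.15
tool_pos: [563.5, 64.5, 177.3]
tool_rot: [0.814, 0.58, -0.001, 0.001]
wrist_force: [-9.4, -3.5, 24.3]
grip_width: 0.003
gripper_force: 12.1
t 5.15 stand xyz 1.2 51.5 177.3 F -7.76 -6.3 24.31 grip 0.003 12.1
time_s: 5.73
tool_pos: [583.2, 152.0, 204.4]
tool_rot: [0.814, 0.581, 0.0, 0.0]
wrist_force: [0.2, -0.3, -0.5]
grip_width: 0.51
gripper_force: 0.0
t 5.73 stand xyz -8.1 140.8 204.4 F 0.29 -0.27 -0.54 grip 0.51 0.0
shift cm [-0.18 -0.09  6.44] spin -0.3 q [-0.15  0.71 -0.33  1.67  0.29  0.81 -0.93]
top cap -1 138 [174.  176.7 179.8]
top cap 1 1 [174.8 174.8 174.8]
drum top 171.57430767248886
side cap -1 79 [171.1 176.  180.3]
side cap 1 0 
drum top 171.7923672102664
```

View pics/c2.png

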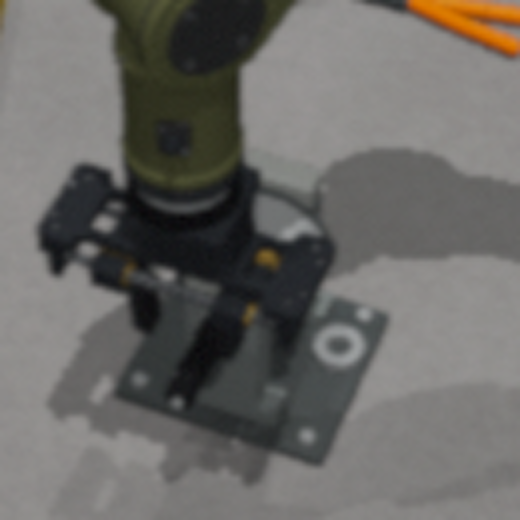

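The fingers straddle the handle (handle at (210,360), fingers near (145,310) and (285,320)), and both caps are home. Next: descend and grip.

```bash
python3 -m handwheel '[{"tx":-0.2,"ty":-0.1,"tz":1.5,"spin":-0.3,"gripper":5.5},{"tx":-0.2,"ty":-0.1,"tz":3,"spin":-0.3,"gripper":5.5},{"tx":-0.2,"ty":-0.1,"tz":4.5,"spin":-0.3,"gripper":5.5},{"tx":-0.2,"ty":-0.1,"tz":5.5,"spin":-0.3,"gripper":5.5},{"tx":-0.2,"ty":-0.1,"tz":6.4,"spin":-0.3,"gripper":5.5},{"tx":-0.2,"ty":-0.1,"tz":6.4,"spin":-0.3,"gripper":5.5}]'; python3 to.py
python3 -m handwheel '[{"tx":0,"ty":0,"tz":0,"spin":0,"gripper":1.5},{"tx":0,"ty":0,"tz":0,"spin":0,"gripper":1.5},{"tx":0,"ty":0,"tz":0,"spin":0,"gripper":1.5},{"tx":0,"ty":0,"tz":0,"spin":0,"gripper":1.5},{"tx":0,"ty":0,"tz":0,"spin":0,"gripper":1.5},{"tx":0,"ty":0,"tz":0,"spin":0,"gripper":1.5}]'; python3 to.py
```

```text
time_s: 6.33
tool_pos: [580.5, 148.4, 139.0]
tool_rot: [0.813, 0.582, -0.002, -0.0]
wrist_force: [0.4, -0.4, -0.2]
grip_width: 0.629
gripper_force: 0.0
t 6.33 stand xyz -9.5 136.5 139.0 F 0.5 -0.23 -0.22 grip 0.629 0.0
time_s: 6.83
tool_pos: [581.8, 150.1, 141.1]
tool_rot: [0.812, 0.583, 0.0, 0.0]
wrist_force: [0.5, 1.0, 0.9]
grip_width: 0.226
gripper_force: 29.9
t 6.83 stand xyz -8.9 138.5 141.1 F 0.16 1.13 0.9 grip 0.226 29.9
```

Gripped at angle about -12.8°. A script works out the circle steps.

Run:
```python
import numpy as np
c=lambda a:np.array([4*np.sin(a),-4*np.cos(a)])
for k in range(16):
    t0=np.radians(-12.8+22.5*k)
    print(k,[(c(t0+np.radians(5.625*j))-c(t0)).round(2).tolist() for j in(1,2,3,4)])
```

```text
0 [[0.39, -0.07], [0.78, -0.1], [1.17, -0.09], [1.56, -0.04]]
1 [[0.38, 0.09], [0.76, 0.21], [1.12, 0.37], [1.46, 0.56]]
2 [[0.32, 0.23], [0.62, 0.48], [0.89, 0.76], [1.13, 1.07]]
3 [[0.21, 0.33], [0.39, 0.68], [0.53, 1.05], [0.64, 1.43]]
4 [[0.07, 0.39], [0.1, 0.78], [0.09, 1.17], [0.04, 1.56]]
5 [[-0.09, 0.38], [-0.21, 0.76], [-0.37, 1.12], [-0.56, 1.46]]
6 [[-0.23, 0.32], [-0.48, 0.62], [-0.76, 0.89], [-1.07, 1.13]]
7 [[-0.33, 0.21], [-0.68, 0.39], [-1.05, 0.53], [-1.43, 0.64]]
8 [[-0.39, 0.07], [-0.78, 0.1], [-1.17, 0.09], [-1.56, 0.04]]
9 [[-0.38, -0.09], [-0.76, -0.21], [-1.12, -0.37], [-1.46, -0.56]]
10 [[-0.32, -0.23], [-0.62, -0.48], [-0.89, -0.76], [-1.13, -1.07]]
11 [[-0.21, -0.33], [-0.39, -0.68], [-0.53, -1.05], [-0.64, -1.43]]
12 [[-0.07, -0.39], [-0.1, -0.78], [-0.09, -1.17], [-0.04, -1.56]]
13 [[0.09, -0.38], [0.21, -0.76], [0.37, -1.12], [0.56, -1.46]]
14 [[0.23, -0.32], [0.48, -0.62], [0.76, -0.89], [1.07, -1.13]]
15 [[0.33, -0.21], [0.68, -0.39], [1.05, -0.53], [1.43, -0.64]]
```

```bash
L(){ python3 to.py | tee -a log.txt; }
python3 -m handwheel '[{"tx":0,"ty":0.39,"tz":-0.07,"spin":0,"gripper":1.5},{"tx":0,"ty":0.78,"tz":-0.1,"spin":0,"gripper":1.5},{"tx":0,"ty":1.17,"tz":-0.09,"spin":0,"gripper":1.5},{"tx":0,"ty":1.56,"tz":-0.04,"spin":0,"gripper":1.5}]' >/dev/null; L
python3 -m handwheel '[{"tx":0,"ty":0.38,"tz":0.09,"spin":0,"gripper":1.5},{"tx":0,"ty":0.76,"tz":0.21,"spin":0,"gripper":1.5},{"tx":0,"ty":1.12,"tz":0.37,"spin":0,"gripper":1.5},{"tx":0,"ty":1.46,"tz":0.56,"spin":0,"gripper":1.5}]' >/dev/null; L
```

```text
t 7.17 stand xyz 4.7 138.5 141.7 F -3.99 -1.53 6.09 grip 0.228 29.6
t 7.5 stand xyz 21.0 138.4 136.2 F -2.13 -0.34 3.94 grip 0.235 29.7
```

```bash
L(){ python3 to.py | tee -a log.txt; }
python3 -m handwheel '[{"tx":0,"ty":0.32,"tz":0.23,"spin":0,"gripper":1.5},{"tx":0,"ty":0.62,"tz":0.48,"spin":0,"gripper":1.5},{"tx":0,"ty":0.89,"tz":0.76,"spin":0,"gripper":1.5},{"tx":0,"ty":1.13,"tz":1.07,"spin":0,"gripper":1.5}]' >/dev/null; L
python3 -m handwheel '[{"tx":0,"ty":0.21,"tz":0.33,"spin":0,"gripper":1.5},{"tx":0,"ty":0.39,"tz":0.68,"spin":0,"gripper":1.5},{"tx":0,"ty":0.53,"tz":1.05,"spin":0,"gripper":1.5},{"tx":0,"ty":0.64,"tz":1.43,"spin":0,"gripper":1.5}]' >/dev/null; L
python3 -m handwheel '[{"tx":0,"ty":0.07,"tz":0.39,"spin":0,"gripper":1.5},{"tx":0,"ty":0.1,"tz":0.78,"spin":0,"gripper":1.5},{"tx":0,"ty":0.09,"tz":1.17,"spin":0,"gripper":1.5},{"tx":0,"ty":0.04,"tz":1.56,"spin":0,"gripper":1.5}]' >/dev/null; L
```

```text
t 7.83 stand xyz 33.1 138.3 124.7 F -0.21 -0.2 3.31 grip 0.23 29.8
t 8.17 stand xyz 39.3 138.3 110.1 F 1.42 0.76 1.23 grip 0.233 29.8
t 8.5 stand xyz 39.3 138.3 94.4 F 0.89 0.46 -0.1 grip 0.231 29.9
```

```bash
L(){ python3 to.py | tee -a log.txt; }
python3 -m handwheel '[{"tx":0,"ty":-0.09,"tz":0.38,"spin":0,"gripper":1.5},{"tx":0,"ty":-0.21,"tz":0.76,"spin":0,"gripper":1.5},{"tx":0,"ty":-0.37,"tz":1.12,"spin":0,"gripper":1.5},{"tx":0,"ty":-0.56,"tz":1.46,"spin":0,"gripper":1.5}]' >/dev/null; L
python3 -m handwheel '[{"tx":0,"ty":-0.23,"tz":0.32,"spin":0,"gripper":1.5},{"tx":0,"ty":-0.48,"tz":0.62,"spin":0,"gripper":1.5},{"tx":0,"ty":-0.76,"tz":0.89,"spin":0,"gripper":1.5},{"tx":0,"ty":-1.07,"tz":1.13,"spin":0,"gripper":1.5}]' >/dev/null; L
python3 -m handwheel '[{"tx":0,"ty":-0.33,"tz":0.21,"spin":0,"gripper":1.5},{"tx":0,"ty":-0.68,"tz":0.39,"spin":0,"gripper":1.5},{"tx":0,"ty":-1.05,"tz":0.53,"spin":0,"gripper":1.5},{"tx":0,"ty":-1.43,"tz":0.64,"spin":0,"gripper":1.5}]' >/dev/null; L
python3 -m handwheel '[{"tx":0,"ty":-0.39,"tz":0.07,"spin":0,"gripper":1.5},{"tx":0,"ty":-0.78,"tz":0.1,"spin":0,"gripper":1.5},{"tx":0,"ty":-1.17,"tz":0.09,"spin":0,"gripper":1.5},{"tx":0,"ty":-1.56,"tz":0.04,"spin":0,"gripper":1.5}]' >/dev/null; L
python3 -m handwheel '[{"tx":0,"ty":-0.38,"tz":-0.09,"spin":0,"gripper":1.5},{"tx":0,"ty":-0.76,"tz":-0.21,"spin":0,"gripper":1.5},{"tx":0,"ty":-1.12,"tz":-0.37,"spin":0,"gripper":1.5},{"tx":0,"ty":-1.46,"tz":-0.56,"spin":0,"gripper":1.5}]' >/dev/null; L
```

```text
t 8.83 stand xyz 33.3 138.3 79.8 F 2.0 1.51 -0.98 grip 0.232 29.9
t 9.17 stand xyz 22.0 138.4 68.7 F 0.01 1.29 0.69 grip 0.233 29.9
t 9.5 stand xyz 8.2 138.4 62.8 F -0.32 0.77 3.99 grip 0.233 29.7
t 9.83 stand xyz -6.5 138.5 62.6 F 2.81 0.8 3.83 grip 0.229 29.7
t 10.17 stand xyz -21.1 138.5 68.1 F 4.85 2.02 1.89 grip 0.235 29.8
```

```bash
L(){ python3 to.py | tee -a log.txt; }
python3 -m handwheel '[{"tx":0,"ty":-0.32,"tz":-0.23,"spin":0,"gripper":1.5},{"tx":0,"ty":-0.62,"tz":-0.48,"spin":0,"gripper":1.5},{"tx":0,"ty":-0.89,"tz":-0.76,"spin":0,"gripper":1.5},{"tx":0,"ty":-1.13,"tz":-1.07,"spin":0,"gripper":1.5}]' >/dev/null; L
python3 -m handwheel '[{"tx":0,"ty":-0.21,"tz":-0.33,"spin":0,"gripper":1.5},{"tx":0,"ty":-0.39,"tz":-0.68,"spin":0,"gripper":1.5},{"tx":0,"ty":-0.53,"tz":-1.05,"spin":0,"gripper":1.5},{"tx":0,"ty":-0.64,"tz":-1.43,"spin":0,"gripper":1.5}]' >/dev/null; L
python3 -m handwheel '[{"tx":0,"ty":-0.07,"tz":-0.39,"spin":0,"gripper":1.5},{"tx":0,"ty":-0.1,"tz":-0.78,"spin":0,"gripper":1.5},{"tx":0,"ty":-0.09,"tz":-1.17,"spin":0,"gripper":1.5},{"tx":0,"ty":-0.04,"tz":-1.56,"spin":0,"gripper":1.5}]' >/dev/null; L
python3 -m handwheel '[{"tx":0,"ty":0.09,"tz":-0.38,"spin":0,"gripper":1.5},{"tx":0,"ty":0.21,"tz":-0.76,"spin":0,"gripper":1.5},{"tx":0,"ty":0.37,"tz":-1.12,"spin":0,"gripper":1.5},{"tx":0,"ty":0.56,"tz":-1.46,"spin":0,"gripper":1.5}]' >/dev/null; L
python3 -m handwheel '[{"tx":0,"ty":0.23,"tz":-0.32,"spin":0,"gripper":1.5},{"tx":0,"ty":0.48,"tz":-0.62,"spin":0,"gripper":1.5},{"tx":0,"ty":0.76,"tz":-0.89,"spin":0,"gripper":1.5},{"tx":0,"ty":1.07,"tz":-1.13,"spin":0,"gripper":1.5}]' >/dev/null; L
python3 -m handwheel '[{"tx":0,"ty":0.33,"tz":-0.21,"spin":0,"gripper":1.5},{"tx":0,"ty":0.68,"tz":-0.39,"spin":0,"gripper":1.5},{"tx":0,"ty":1.05,"tz":-0.53,"spin":0,"gripper":1.5},{"tx":0,"ty":1.43,"tz":-0.64,"spin":0,"gripper":1.5}]' >/dev/null; L
```

```text
t 10.5 stand xyz -32.4 138.6 78.6 F 6.24 2.97 -1.38 grip 0.232 30.0
t 10.83 stand xyz -38.8 138.6 92.6 F 5.97 2.17 -3.83 grip 0.233 30.1
t 11.17 stand xyz -39.7 138.6 107.8 F 5.47 3.11 -6.81 grip 0.234 30.2
t 11.5 stand xyz -35.0 138.5 121.8 F 4.52 4.37 -9.92 grip 0.234 30.3
t 11.83 stand xyz -26.1 138.4 132.7 F -0.55 4.92 -10.22 grip 0.232 30.3
t 12.17 stand xyz -12.2 138.4 140.3 F -6.51 3.36 -4.55 grip 0.233 30.1
```

```bash
cat > tq.py <<'E'
import re,numpy as np
from scipy.optimize import least_squares
D=np.array([[float(v) for v in re.findall(r"-?\d+\.?\d*",l)][:7] for l in open("log.txt")])
x,z,fx,fz=D[:,1],D[:,3],D[:,4],D[:,6]
r=least_squares(lambda p:np.hypot(x-p[0],z-p[1])-40,[0,102]).x
th=np.arctan2(x-r[0],z-r[1])
T=-0.04*(fx*np.cos(th)-fz*np.sin(th))   # torque by hand, + = growing angle
s=np.ones(len(x)); s[16:]=-1
print("circle",r,"rad",np.hypot(x-r[0],z-r[1]).round(1))
print("th",np.degrees(th).round(0));print("T",T.round(3))
def fit(k):
    A=np.c_[s,np.sin(th),np.cos(th)][k];c,res,_,_=np.linalg.lstsq(A,T[k],rcond=None)
    # T = drag - m*sin(th+phi): heavy at th+phi from top
    m=np.hypot(c[1],c[2]);phi=np.arctan2(-c[2],-c[1])
    print("drag",c[0].round(3),"m",m.round(3),"heavy at th+",np.degrees(phi).round(1),"rms",np.std(T[k]-A@c).round(4),"target th",np.degrees(np.pi-phi).round(1)%360)
n=len(T);fit(np.ones(n,bool));fit(np.arange(n)>0)
if n>16: fit(np.arange(n)<16);fit(np.arange(n)>=16)
E
python3 tq.py
```

```text
circle [-1.02696815e-02  1.02113350e+02] rad [39.9 40.  40.1 40.1 40.1 40.1 40.  40.2 40.  40.  40.  39.9 40.1 40.1
 40.2 40.1]
th [   7.   32.   56.   79.  101.  124.  147.  168. -171. -148. -126. -104.
  -82.  -61.  -40.  -18.]
T [0.187 0.155 0.114 0.037 0.003 0.012 0.016 0.02  0.086 0.125 0.191 0.206
 0.239 0.257 0.282 0.303]
drag 0.139 m 0.137 heavy at th+ -39.1 rms 0.0186 target th 219.1
drag 0.141 m 0.14 heavy at th+ -40.5 rms 0.0177 target th 220.5
```

The fit gives drag 0.139 N m and imbalance 0.137 N m, which agrees with the sheet. The target angle is about 219° (-141°). I'll go there in reverse, logging the way as a check.

```bash
L(){ python3 to.py | tee -a log.txt; }
python3 -m handwheel '[{"tx":0,"ty":-0.38,"tz":0.11,"spin":0,"gripper":1.5},{"tx":0,"ty":-0.75,"tz":0.25,"spin":0,"gripper":1.5},{"tx":0,"ty":-1.1,"tz":0.43,"spin":0,"gripper":1.5},{"tx":0,"ty":-1.43,"tz":0.64,"spin":0,"gripper":1.5}]' >/dev/null; L
python3 -m handwheel '[{"tx":0,"ty":-0.31,"tz":0.24,"spin":0,"gripper":1.5},{"tx":0,"ty":-0.59,"tz":0.51,"spin":0,"gripper":1.5},{"tx":0,"ty":-0.84,"tz":0.81,"spin":0,"gripper":1.5},{"tx":0,"ty":-1.07,"tz":1.13,"spin":0,"gripper":1.5}]' >/dev/null; L
python3 -m handwheel '[{"tx":0,"ty":-0.19,"tz":0.34,"spin":0,"gripper":1.5},{"tx":0,"ty":-0.35,"tz":0.7,"spin":0,"gripper":1.5},{"tx":0,"ty":-0.47,"tz":1.08,"spin":0,"gripper":1.5},{"tx":0,"ty":-0.56,"tz":1.46,"spin":0,"gripper":1.5}]' >/dev/null; L
python3 -m handwheel '[{"tx":0,"ty":-0.05,"tz":0.39,"spin":0,"gripper":1.5},{"tx":0,"ty":-0.06,"tz":0.78,"spin":0,"gripper":1.5},{"tx":0,"ty":-0.03,"tz":1.17,"spin":0,"gripper":1.5},{"tx":0,"ty":0.04,"tz":1.56,"spin":0,"gripper":1.5}]' >/dev/null; L
python3 -m handwheel '[{"tx":0,"ty":0.11,"tz":0.38,"spin":0,"gripper":1.5},{"tx":0,"ty":0.25,"tz":0.75,"spin":0,"gripper":1.5},{"tx":0,"ty":0.43,"tz":1.1,"spin":0,"gripper":1.5},{"tx":0,"ty":0.64,"tz":1.43,"spin":0,"gripper":1.5}]' >/dev/null; L
python3 tq.py
```

```text
t 12.5 stand xyz -23.2 138.5 134.7 F 1.31 1.64 -2.53 grip 0.231 30.0
t 12.83 stand xyz -34.1 138.6 122.9 F 2.92 3.3 -1.28 grip 0.236 30.0
t 13.17 stand xyz -39.5 138.6 108.2 F 2.41 2.88 0.17 grip 0.23 29.9
t 13.5 stand xyz -38.9 138.5 92.7 F 3.29 4.75 1.69 grip 0.235 29.8
t 13.83 stand xyz -32.4 138.5 78.5 F 3.83 3.03 6.04 grip 0.231 29.6
circle [-8.31520625e-03  1.02102663e+02] rad [39.9 40.  40.1 40.1 40.1 40.1 40.  40.2 40.  40.  40.  39.9 40.1 40.2
 40.2 40.1 40.  39.9 40.  40.  40.1]
th [   7.   32.   56.   79.  101.  124.  147.  168. -171. -148. -126. -104.
  -82.  -61.  -40.  -18.  -35.  -59.  -81. -104. -126.]
T [ 0.187  0.155  0.114  0.037  0.003  0.012  0.016  0.02   0.086  0.125
  0.191  0.206  0.239  0.257  0.282  0.303  0.016 -0.017 -0.021 -0.035
 -0.105]
drag 0.138 m 0.139 heavy at th+ -38.9 rms 0.0177 target th 218.9
drag 0.14 m 0.141 heavy at th+ -39.9 rms 0.017 target th 219.9
drag 0.139 m 0.137 heavy at th+ -39.1 rms 0.0186 target th 219.1
drag 0.101 m 0.108 heavy at th+ -50.4 rms 0.0133 target th 230.4
```

```bash
python3 -m handwheel '[{"tx":0,"ty":0.25,"tz":0.31,"spin":0,"gripper":1.5},{"tx":0,"ty":0.51,"tz":0.59,"spin":0,"gripper":1.5},{"tx":0,"ty":0.8,"tz":0.84,"spin":0,"gripper":1.5},{"tx":0,"ty":0.8,"tz":0.84,"spin":0,"gripper":1.5},{"tx":0,"ty":0.8,"tz":0.84,"spin":0,"gripper":1.5},{"tx":0,"ty":0.8,"tz":0.84,"spin":0,"gripper":1.5},{"tx":0,"ty":0.8,"tz":0.84,"spin":0,"gripper":1.5},{"tx":0,"ty":0.8,"tz":0.84,"spin":0,"gripper":1.5}]' >/dev/null; python3 to.py
python3 - <<'E'
from to import *
s,p,M=rep();print(np.degrees(np.arctan2((p[:2]-C)@ex,p[2]-102.1)),np.abs(s["joint_velocities"]).max())
for n in("side","top"):
    save(grab(n),n+"3")
rep()
a=cv2.imread("pics/side3.png");b=cv2.imread("pics/top3.png")
cv2.imwrite("pics/end.png",cv2.resize(np.hstack([a[60:,130:350],b[100:300,60:460][:, :400].copy() if 0 else cv2.resize(b,(432,324))]),None,fx=1.2,fy=1.2))
E
```

```text
t 14.5 stand xyz -24.0 138.5 70.1 F 5.06 3.48 3.35 grip 0.233 29.8
t 14.5 stand xyz -24.0 138.5 70.1 F 5.06 3.48 3.35 grip 0.233 29.8
-143.1271236407145 0.0026232447123935108
t 14.6 stand xyz -24.0 138.5 70.1 F 4.55 4.76 2.44 grip 0.232 29.8
```

View pics/end.png

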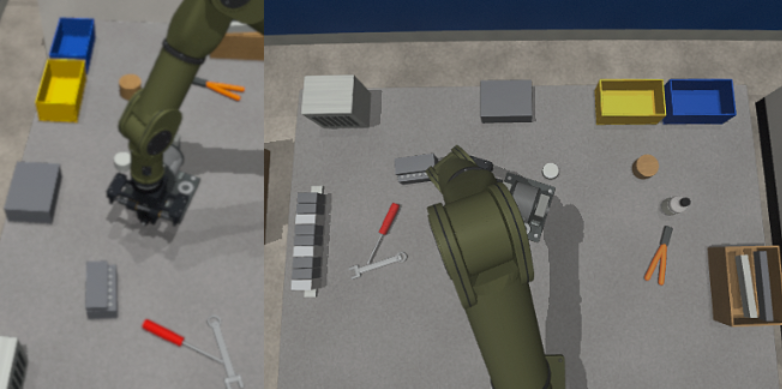

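The gripper holds the handle (side view at (150,200)), and the bystanders are in place: tin at (551,170) in the top view, ring at (530,228). The drum is at rest at -143°, close to the estimated -141°, so I hand in.

```bash
python3 -c "
from bench import arm
print(arm.finish_job())"
```

```text
the job is handed in; nothing more can be done
None
```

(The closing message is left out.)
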